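Walk the long press up to the chopping board

ROBOT

A 6-joint arm with a two-finger parallel gripper is mounted at the origin on a cart in front of the work surface, level with it; the furniture and walls round the work are solid. World frame = base frame: x ahead of the robot, y to its left, z up, the work surface at z = 0. Lengths are in m, angles in rad, forces in N, time in s.
With the tool pointing down it reaches from about 0.3 to 0.775 m from the base axis. Payload 14.6 kg.
Tool frame: the origin (TCP) lies on the centre line of the jaws, within the pads' length; the fingertips stand 19 mm ahead of it and the grasp point (between the pads) is the TCP; z points along the fingers, y is the line along which they close (so a half turn about z gives the same grasp; the last joint's range is limited). The gripper opens to 94 mm and grips with 3 to 60 N. Pads are 16 mm wide; open, the fingers measure 119 mm over their backs; the gripper's body (75 mm by 177 mm) begins 78 mm behind the grasp point.
Start: joints at [1.165, 0.3, 1.521, -0, 1.321, -0.067], TCP at [0.183, 0.519, 0.224] pointing down, gripper open.
Joint ranges: [-3.03, 3.03], [-0.79, 2.21], [0.23, 2.52], [-1.04, 4.18], [0, 3.07], [-2.55, 2.55]. Speed limits (rad/s): [2.22, 2.22, 2.57, 3.14, 3.14, 3.14].

INTERFACE

Orientations are given as a unit quaternion [w, x, y, z].
In Python, from cell import env gives the robot as it stands. The module is installed in compiled form; this text tells all that it offers. Calls block until the motion is done:
- env.goto(position, orientation): joint-space move of the TCP to a pose.
- env.move_l(position, rotation=None, v=0.15): straight line of the TCP; rotation=None keeps the orientation; v is the mean speed in m/s.
- env.move_joints(angles): joint-space move.
- env.open() and env.grasp(grip_force=None): open the fingers fully, or close them until they stop; grip_force is the grip in N (None keeps the last).
- env.sleep(seconds).
- env.solve_ik(position, orientation): joint angles nearest the present ones, or None.
- env.read_camera(name): name is "scene" or "top" or "wrist"; returns the picture (384x512x3 uint8, red, green, blue); there is no depth.
- env.camera_info(name): a dict with "fx", "fy", "cx", "cy" (pixels), "rvec" (rotation vector, rad) and "tvec" (3), from world to camera coordinates, as OpenCV has them; the wrist camera has in their place "mount" (4x4, takes a point from camera to tool coordinates, whose origin is the TCP and whose axes are the flange's). Camera axes: x right, y down, z forward; pixel columns grow to the right and rows downward; lengths in m; the calibration is good to about 2 mm. A picture is of the moment at which its call begins: read the wrist's pose just before it. camera_info takes no time and is no camera call.
A pose or a line that the arm cannot do raises env.IKError and nothing moves.
- env.hand_in(): hands the job in; it is judged then, once.
Trained networks look in the newest picture that a camera, given by its name, has taken for a name from the list of things; names that differ only in an ending like _2 or _b are one class to them, and where a whole thing is asked for, a point or a joint stands for the part that bears it (a point fixed in the world has none). Each returns a list of dicts, best first, with "confidence" (0 to 1); they miss things now and then, are a little off and sometimes report something else, mostly with a low value. They report only what shows in the picture. A call takes as long as a camera call.
- env.search_frame(camera, target): "point" ([x, y, z] in m, in world coordinates, good to about 4 mm: the middle of the surface that is visible of it).
Readings, each from a call of its own:
- env.read_clock(): time.
- env.read_joints(): joint angles.
- env.read_dq(): joint speeds.
- env.read_joint_torque(): joint torques, N m.
- env.read_ee_pos(): TCP position.
- env.read_eef_rot(): TCP orientation.
- env.read_force(): force on the tool from outside, world axes, zero at the start.
- env.read_moment(): the same for the moment, N m.
- env.read_opening(): opening from 0.0 (shut) to 1.0 (fully open).
- env.read_grasp_force(): force on a finger pad.
Only numpy, scipy, OpenCV 4.12 (cv2) and the standard library are available. Lean on these libraries where they do the work, as an engineer would, in place of code of your own. Each camera call takes 0.05 s, during which the arm holds its last target. There are 200 camera calls.

TASK

Walk the long iron press with the two wooden end grips across the worktop to the chopping board, without lifting it: leave its right end (seen from the robot) standing where it is and swing the left end round until it is at the board's far edge, then pivot on that left end and swing the right end up too. In the end the press lies flat along the board's far edge, parallel to it, less than two centimetres away or touching, and roughly centred on that edge (within five centimetres).

Things in the scene. Friction and masses are not known exactly. Their poses are not given: they have to be found in the camera images.
- press: Long flat dark iron press, loose, about 0.5 kg: a plate 290 mm long (its y), 80 mm wide (x), 12 mm thick, with half-round ends of 40 mm radius and an upright wooden grip at the centre of each round end. Origin: centre of the underside; z up. Starts beyond the board, roughly parallel to its far edge, 7 to 11 cm off. A wire dish rack stands behind, to the right.
- grip_a (a point): Centre of the wooden grip at the press's +y end (left at the start, seen from the robot): a rounded upright block 22 mm thick along the press's length, 44 mm across the press's width, its top 60 mm above the worktop. The point lies 40 mm above the worktop, 28 mm above the plate's top face, at (0, 105 mm, 40 mm) in the press's frame; axes as the press's. Flat faces look along the press's length, so pinch it along the length.
- grip_b (a point): Centre of the same grip at the press's -y end (right at the start), at (0, -105 mm, 40 mm) in the press's frame; the two grips are 210 mm apart.
- board_edge (a point): Middle of the far edge (seen from the robot) of the wooden chopping board, at worktop height. The board is fixed, 250 mm long along this edge (y), 190 mm deep, 56 mm high. x points from the board away from the robot, at right angles to the edge; y runs along the edge; z up. A grip centre at x = 40 mm means that end of the press touches the board.

How it is judged:
By the outcome, as a careful person would: the job done as asked, in the order asked, and still so for the second after the job is handed in, with the robot touching nothing.
It also fails if it takes over 48 s, if anything falls off the work surface, if the arm or the gripper's body presses on something with over 40 N, if the wrist force passes 120 N, or if a joint passes its speed limit or range.

## Working session

There is one attempt and no reset: what is moved stays moved. The work goes in short steps, each a Python script; the robot and the scene stay as the last script left them, time stands still between calls to the robot, and variables do not carry over. Pictures are saved under pics/ and viewed, at most 10 in all, crops included, and the job is handed in when it is done.

```bash
mkdir -p pics; python3 - <<'E'
from cell import env
import cv2,numpy as np
ims=[]
for c in("top","scene"):
    im=env.read_camera(c);ims.append(im)
    for t in("grip_a","grip_b","press","board_edge"):
        try:
            for d in env.search_frame(c,t)[:3]: print(c,t,np.round(d["point"],3),round(d["confidence"],2))
        except Exception as e: print(c,t,e)
    i=env.camera_info(c);print({k:np.round(v,3).tolist() for k,v in i.items()})
cv2.imwrite("pics/top.png",cv2.resize(ims[0],(800,600))[:,:,::-1]);cv2.imwrite("pics/scene.png",cv2.resize(ims[1],(800,600))[:,:,::-1])
print(env.read_clock(),env.read_eef_rot(),env.read_ee_pos())
E
```

```text
top grip_a [0.641 0.095 0.007] 0.71
top grip_b [0.641 0.095 0.007] 0.71
top press [0.64  0.096 0.012] 0.96
top board_edge [0.41  0.108 0.062] 0.84
{'fx': 352.057, 'fy': 352.057, 'cx': 257.353, 'cy': 190.783, 'rvec': [2.172, -2.194, 0.155], 'tvec': [0.065, 0.591, 0.853]}
scene grip_a [0.63  0.085 0.016] 0.63
scene grip_b [0.63  0.085 0.016] 0.63
scene board_edge [0.387 0.076 0.054] 0.69
{'fx': 352.947, 'fy': 352.947, 'cx': 251.746, 'cy': 190.229, 'rvec': [2.1, -1.145, 0.497], 'tvec': [-0.226, 0.412, 0.5]}
0.5 [ 2.28355378e-06  1.68629166e-01  9.85679564e-01 -4.10541436e-05] [0.18281104 0.51869863 0.22441136]
```

View pics/top.png

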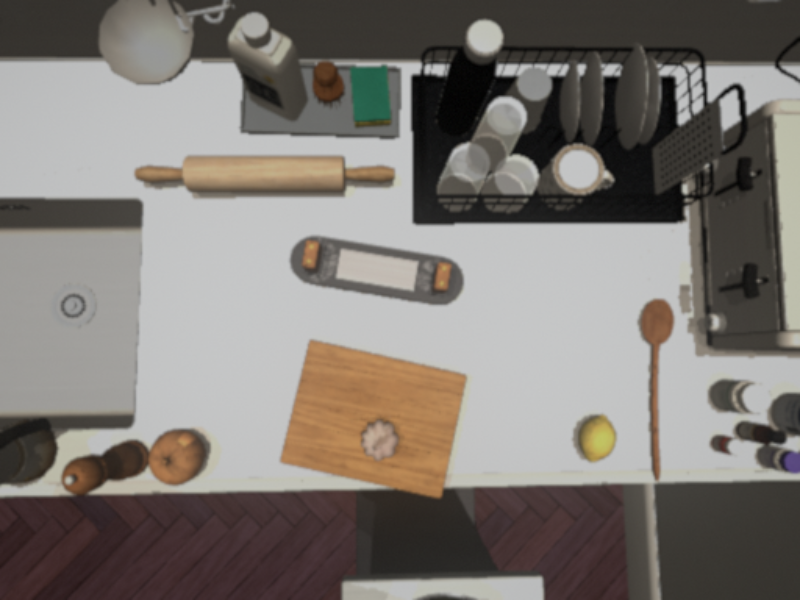

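View pics/scene.png

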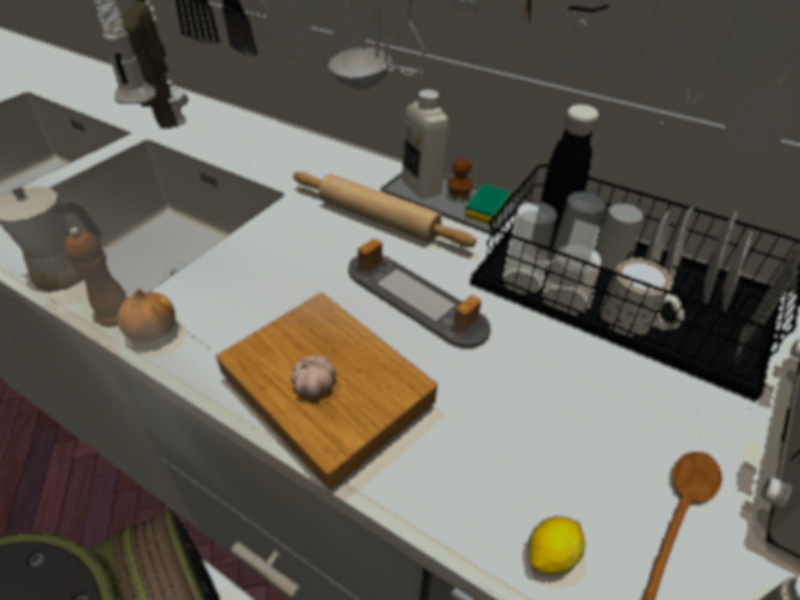

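The top view (800x600) shows the press with its grip tops at about (311,254) and (442,276). The board's far top corners are at (311,341) and (466,376). The rack is behind and to the right, and there is garlic on the board. The scene view agrees with this. Next I'll project these points to world coordinates.

```bash
cat > h.py <<'E'
from cell import env
import cv2,numpy as np
from scipy.spatial.transform import Rotation as R
def ray(c,uv,z):
    i=env.camera_info(c);Rm=cv2.Rodrigues(np.array(i["rvec"],float))[0];t=np.array(i["tvec"])
    d=Rm.T@[(uv[0]-i["cx"])/i["fx"],(uv[1]-i["cy"])/i["fy"],1];o=-Rm.T@t
    return o+d*(z-o[2])/d[2]
def quat(th):   # tool down, tool y along world direction th (rad)
    y=np.array([np.cos(th),np.sin(th),0]);z=np.array([0,0,-1.]);
    q=R.from_matrix(np.c_[np.cross(y,z),y,z]).as_quat();return np.r_[q[3],q[:3]]
E
python3 - <<'E'
from h import *
s=.64
for c,pts in(("top",[(311,240,.06),(443,263,.06),(312,341,.056),(466,376,.056)]),):pass
im=env.read_camera("top");cv2.imwrite("pics/crop.png",cv2.resize(im[140:250,170:310],(770,605),interpolation=cv2.INTER_CUBIC)[:600,:,::-1])
P=lambda u,v,z:ray("top",(u*s,v*s),z)
A,B,C1,C2=P(311,254,.055),P(442,276,.055),P(311,341,.056),P(466,376,.056)
print(A,B,np.linalg.norm(A-B),C1,C2,np.linalg.norm(C1-C2))
E
```

```text
[0.65919436 0.20232628 0.055     ] [ 0.62302119 -0.00269623  0.055     ] 0.2081891564913749 [0.52330939 0.20141004 0.056     ] [ 0.46690903 -0.03664947  0.056     ] 0.2446494134668312
```

View pics/crop.png

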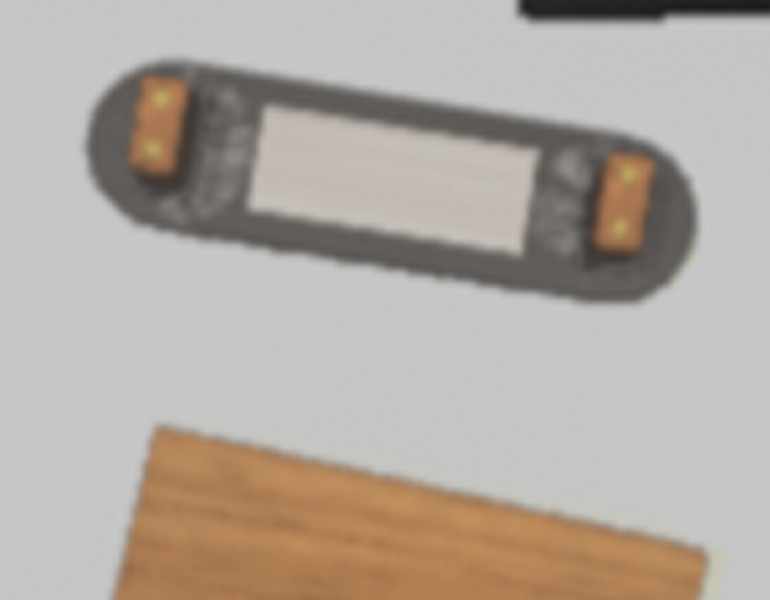

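The crop shows the grip tops at (157,125) and (624,203), and the board corners at (158,427) and (707,552). Next I'll plan the moves in the board frame and check IK.

```bash
cat >> h.py <<'E'
f=lambda u,v,z:ray("top",((u+.5)/5.5-.5+170,(v+.5)/5.5-.5+140),z)[:2]
A,B=f(157,125,.06),f(624,203,.06);C1,C2=f(158,427,.056),f(707,552,.056)
m=(A+B)/2;u=(A-B)/np.linalg.norm(A-B);A,B=m+.105*u,m-.105*u
E=(C1+C2)/2;ey=(C1-C2)/np.linalg.norm(C1-C2);ex=np.array([ey[1],-ey[0]])
tob=lambda p:np.array([(p-E)@ex,(p-E)@ey]);tow=lambda q:E+ex*q[0]+ey*q[1]
ang=lambda d:np.arctan2(d[1],d[0])
XA=.048
b=tob(B);A1=tow([XA,b[1]+np.sqrt(.21**2-(b[0]-XA)**2)])
B1=A1-.21*ey
E
python3 - <<'E'
from h import *
print("board frame A,B",tob(A),tob(B),"edge len",np.linalg.norm(C1-C2),"A1",tob(A1),"B1",tob(B1),"centre y",(tob(A1)+tob(B1))[1]/2)
print("world",A,B,A1,B1,"angs",np.degrees([ang(A-B),ang(A1-B),ang(ey)]))
for n,p,th in(("A",A,ang(A-B)),("A1",A1,ang(A1-B)),("B",B,ang(A1-B)),("B1",B1,ang(ey))):
  for k in(0,np.pi):
    for z in (.04,.13):
      q=env.solve_ik([*p,z],quat(th+k));print(n,k,z,None if q is None else np.round(q,2))
E
```

```text
board frame A,B [0.12928031 0.1549765 ] [ 0.14201006 -0.05463732] edge len 0.24632311096542575 A1 [0.048      0.13314476] B1 [ 0.048      -0.07685524] centre y 0.02814475731452417
world [0.65888963 0.20406992] [ 0.62258958 -0.00276892] [0.57476143 0.20171205] [ 0.52599001 -0.00254599] angs [ 80.04600624 103.16482425  76.57072787]
A 0 0.04 [ 0.25  0.79  1.22 -0.    1.13 -1.15]
A 0 0.13 [ 0.25  0.69  1.16 -0.    1.28 -1.15]
A 3.141592653589793 0.04 [ 0.25  0.79  1.22 -0.    1.13  1.99]
A 3.141592653589793 0.13 [ 0.25  0.69  1.16 -0.    1.28  1.99]
A1 0 0.04 [ 0.28  0.63  1.5  -0.    1.01 -1.52]
A1 0 0.13 [ 0.28  0.52  1.44 -0.    1.18 -1.52]
A1 3.141592653589793 0.04 [ 0.28  0.63  1.5  -0.    1.01  1.62]
A1 3.141592653589793 0.13 [ 0.28  0.52  1.44 -0.    1.18  1.62]
B 0 0.04 [-0.06  0.66  1.46 -0.    1.03 -1.86]
B 0 0.13 [-0.06  0.55  1.4  -0.    1.2  -1.86]
B 3.141592653589793 0.04 [-0.06  0.66  1.46 -0.    1.03  1.28]
B 3.141592653589793 0.13 [-0.06  0.55  1.4  -0.    1.2   1.28]
B1 0 0.04 [-0.07  0.48  1.75 -0.    0.91 -1.41]
B1 0 0.13 [-0.07  0.35  1.69 -0.    1.1  -1.41]
B1 3.141592653589793 0.04 [-0.07  0.48  1.75 -0.    0.91  1.73]
B1 3.141592653589793 0.13 [-0.07  0.35  1.69 -0.    1.1   1.73]
```

```bash
cat >> h.py <<'E'
def pick(p,th,F=25):
    env.goto([*p,.15],quat(th));env.move_l([*p,.042],v=.12);env.grasp(F)
    print("opening",env.read_opening(),"gf",env.read_grasp_force(),"F",env.read_force())
def swing(piv,th0,th1,sgn,z,n=6):   # sgn=+1: held end is on +dir side of pivot
    fm=0
    for t in np.linspace(th0,th1,n+1)[1:]:
        env.move_l([*(piv+sgn*.21*np.array([np.cos(t),np.sin(t)])),z],quat(t),v=.06);fm=max(fm,np.linalg.norm(env.read_force()))
    print("swung",env.read_ee_pos(),"maxF",fm)
def release(p):
    env.open();q=env.read_ee_pos();env.move_l([q[0],q[1],.15],v=.15)
E
python3 - <<'E'
from h import *
pick(A,ang(A-B))
swing(B,ang(A-B),ang(A1-B),1,.042)
release(A1)
env.goto([.40,.40,.2],quat(np.pi/2))
im=env.read_camera("top");cv2.imwrite("pics/crop2.png",cv2.resize(im[140:250,170:310],(770,605),interpolation=cv2.INTER_CUBIC)[:600,:,::-1])
print(env.read_clock())
E
```

```text
opening 0.23276859139479292 gf 24.999942183494568 F [ 1.03867882  0.78870159 -0.61441076]
swung [0.57502323 0.20172989 0.04204053] maxF 3.6417408656245844
10.2167
```

View pics/crop2.png

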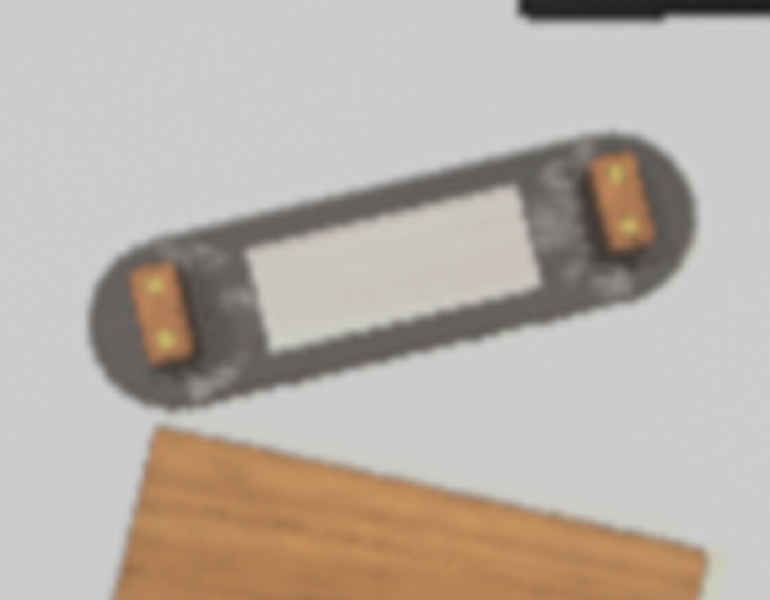

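The right grip top is at (620,202), so it hasn't moved. The left grip top is at (160,315), close to the board's far-left corner. Next is the second swing.

```bash
python3 - <<'E'
from h import *
a,b2=f(160,315,.06),f(620,202,.06)
print(tob(a),tob(A1),tob(b2),tob(B))
E
python3 - <<'E'
from h import *
pick(B,ang(A1-B))
swing(A1,ang(A1-B),ang(ey),-1,.042)
release(B1)
env.goto([.40,.40,.2],quat(np.pi/2))
im=env.read_camera("top");cv2.imwrite("pics/crop3.png",cv2.resize(im[140:250,170:310],(770,605),interpolation=cv2.INTER_CUBIC)[:600,:,::-1])
im=env.read_camera("scene");cv2.imwrite("pics/scene3.png",cv2.resize(im[120:320,120:380],(780,600),interpolation=cv2.INTER_CUBIC)[:,:,::-1])
print(env.read_clock())
E
```

```text
[0.04767409 0.13340923] [0.048      0.13314476] [ 0.14203341 -0.05259567] [ 0.14201006 -0.05463732]
opening 0.23258082087706436 gf 25.00006914138794 F [0.67426887 0.23103945 0.19947875]
swung [ 0.5262349  -0.00255011  0.04202278] maxF 3.389699929911714
20.275
```

View pics/crop3.png

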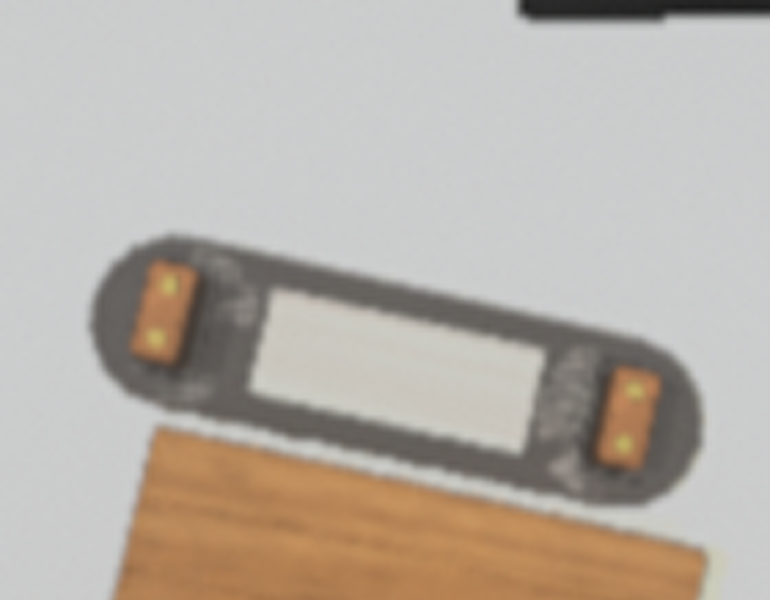

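View pics/scene3.png

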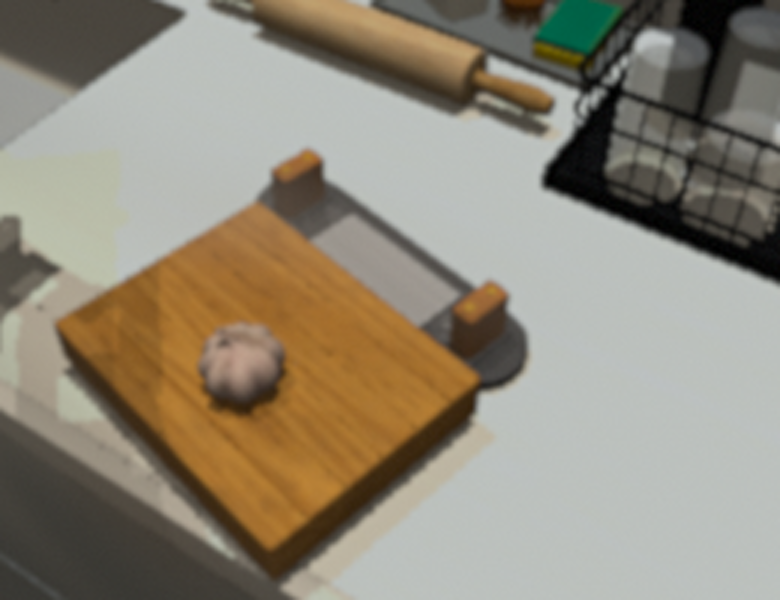

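The crop shows the grip tops at (164,312) and (628,418), and the press parallel to the board edge with a small even gap. I'll check the numbers and hand in.

```bash
python3 - <<'E'
from h import *
a,b2=tob(f(164,312,.06)),tob(f(628,418,.06))
print(a,b2,(a+b2)/2)
if max(abs(a[0]-.047),abs(b2[0]-.047))<.007: print(env.hand_in())
E
```

```text
[0.04934392 0.13202555] [ 0.04930977 -0.07644216] [0.04932684 0.0277917 ]
the job is handed in; nothing more can be done
None
```

The press now lies flat and parallel along the board's far edge, with a gap of about 9 mm and its centre about 2.8 cm left of the edge's middle; I swung the left end first, then the right, and handed the job in after about 20 s on the robot's clock.

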